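# Load the sample boat into the drying box and shut the lid

### The arm

A 6-joint arm with a two-finger parallel gripper is mounted at the origin on the work surface. World frame = base frame: x ahead of the robot, y to its left, z up, the work surface at z = 0. Lengths are in m, angles in rad, forces in N, time in s.
With the tool pointing down it reaches from about 0.375 to 0.9 m from the base axis. Payload 3.1 kg.
Tool frame: the origin (TCP) lies at the very end of the fingers, on their centre line; the grasp point (between the pads) lies 19 mm behind it (robot.grip_depth is the distance from the TCP to the grasp point, in m); z points along the fingers, y is the direction in which the jaws open and shut (so a half turn about z gives the same grasp; the last joint's range is limited). The gripper opens to 87 mm and grips with 3 to 60 N. Pads are 19 mm wide; open, the fingers measure 117 mm over their backs; the gripper's body (75 mm by 190 mm) begins 51 mm behind the grasp point.
Start: joints at [-1.385, 0.527, 1.433, -0, 1.181, -0.178], TCP at [0.223, -0.584, 0.223] pointing down, gripper open.
Joint ranges: [-3.08, 3.08], [-0.75, 2.2], [0.22, 2.44], [-1.43, 4.57], [0, 2.65], [-2.85, 2.85]. Speed limits (rad/s): [2.79, 2.79, 3.14, 3.14, 3.14, 3.14].

### API

Orientations are given as a unit quaternion [x, y, z, w].
In Python, from rig import robot gives the robot as it stands.
- The arm moves only by the tool drive_tool, never from a script. Its argument "series" is a list of rows, each a list of 7 numbers: the shift along the tool's x, y, z in m, then the turn, a rotation vector about the tool's x, y, z in degrees, then the opening, from 0 (shut) to 1 (fully open). A call has 1 to 5 rows; each row shifts and turns the commanded pose from where the row before left it, along the tool's axes as they then stand; what a row does not reach is not made up. A row lasts 1/8 s, in which the tool goes at most 62.5 mm and 10.7 degrees, less where a joint would pass 70% of its speed; a pose out of reach is approached as far as the arm can. A call is refused whole if a number of a shift passes 0.0625 or a number of a turn 10.7, either way. A call with a gripper value outside its range is refused whole. The fingers move at their own pace and stop on an object; "squeeze" is the grip in N (left out, the last holds). Time passes only in rows, so rows that do not move let the fingers close. It gives the time, the measured TCP pose, the force and the opening at its end, in the units of the state.
- robot.get_obs(): the state, without advancing time (a new reading comes with each control period).
- robot.camera(name): name is "scene" or "top"; returns (picture, depth): 420x560x3 uint8, blue, green, red; 420x560 float32, m along the optical axis (not along the pixel's ray), 0 where there is no reading.
- robot.camera_model(name): a dict with "fx", "fy", "cx", "cy" (pixels), "R" (3x3) and "t" (3): a world point X has camera coordinates R X + t. Camera axes: x right, y down, z forward; pixel columns grow to the right and rows downward; lengths in m; the calibration is good to about 2 mm. A picture is of the moment at which its call begins. camera_model takes no time and is no camera call.
- robot.hand_in(): hands the job in, once; it reports no verdict.
The state is a dict: "time": time; "q": joint angles; "joint_velocities": joint speeds; "joint_torque": joint torques, N m; "position": TCP position; "tool_rot": TCP orientation; "ft_force": force on the tool from outside, world axes, zero at the start; "moment": the same for the moment, N m; "grip_width": finger opening in m.
Only numpy, scipy, OpenCV 4.12 (cv2) and the standard library are available. Lean on these libraries where they do the work, as an engineer would, in place of code of your own. Each camera call takes 0.05 s, during which the arm holds its last target. There are 200 camera calls.

### The job

Put the white ceramic boat that holds the three red pellets into the open drying box, level, centred and lengthwise on top of the narrow yellow stand, and let go of it. Then lower the box's hinged lid until it is fully closed, with the boat still resting on the stand. Keep the boat upright on the way, and leave the empty boat and the other things on the bench where they are.

Things in the scene. Friction and masses are not known exactly. Their poses are not given: they have to be found in the camera images.
- sample_boat: Loose white ceramic boat (open rectangular trough, about 120 g) with three round red pellets fixed in it in a row, 80 mm long (its x) x 36 mm wide (its y) x 22 mm high, walls 4 mm, pellet tops 5 mm below the rim. Origin: centre of the underside. Lies flat on the bench at any yaw within about 0.7 rad. Grip it across its 36 mm width.
- empty_boat: The same white boat, same size, but empty: to be left alone. Origin: centre of the underside.
- dry_box: Drying box: a grey open tray fixed to the bench, outside 170 mm along its x, 220 mm along its y, walls and floor 6 mm thick, rim 75 mm above the bench; its lid is hinged on the rear (+x) rim. Origin: centre of the underside; z up, x from the box's front towards the hinge (roughly away from the robot).
- stand (a point): Centre of the top face of the narrow yellow stand, a block fixed in the middle of the drying box, over its origin. The top face is level, 70 mm long (along x) x 20 mm wide (along y), 40 mm above the bench (34 mm above the box's inner floor). Same axes as the box.
- hinge (a point): Middle of the lid's hinge axis, on the rear (+x) rim of the box, 75 mm above the bench and 85 mm behind the stand's centre. Same axes as the stand: the hinge axis is y.
- lid (a joint): Lid angle in rad: 0 = closed flat on the rim, about 1.57 = standing upright on the rear rim, stop at 1.85. A stiff hinge: the lid stays at any angle it is left at; closing it takes about 1 to 3 N at the free edge. It starts open.
- lid_edge (a point): Middle of the lid's free edge, on its outer (top when closed) face, 170 mm from the hinge. The lid is a clear pane in a blue frame, 220 mm wide, 10 mm thick (the hinge axis lies in its underside); a blue tab 60 mm wide, 10 mm thick sticks out 22 mm beyond the edge's middle. Axes turn with the lid: z out of the outer face, -x from hinge to free edge.
- vial: Small amber vial with white cap, 28 mm across, 48 mm high, standing loose; origin centre of the underside. Leave alone.
- caliper: Digital caliper lying loose on the bench, about 230 x 70 x 13 mm, long axis its x; origin under the middle of its beam. Leave alone.
- amber_bottle: Amber bottle, 72 mm across, 150 mm high, standing loose; origin centre of the underside. Leave alone.
- white_jar: White jar with blue cap, 70 mm across, 80 mm high, standing loose; origin centre of the underside. Leave alone.
- beaker: Glass beaker, 70 mm across, 85 mm high, standing loose; origin centre of the underside. Leave alone.
Mind the look-alikes: they are no part of the job. Leave any purple look-alike of the sample_boat alone.

How it is judged:
By the outcome, as a careful person would: the job done as asked, in the order asked, and still so for the second after the job is handed in, with the robot touching nothing.
It also fails if it takes over 61 s, if anything falls off the work surface, if the arm or the gripper's body presses on something with over 40 N, if the wrist force passes 120 N, or if a joint passes its speed limit or range.

## Working session

There is one attempt and no reset: what is moved stays moved. The work goes in short steps, Python scripts to look and compute and a tool call to move; the robot and the scene stay as the last step left them, time stands still between calls to the robot, and variables do not carry over. Pictures are saved under pics/ and viewed, about 8 in all and at most 12, crops included, and the job is handed in when it is done.

Besides the shell and the picture viewer there is one more tool, called after "Emit:" in YAML: its name, and indented under it one key for each argument. drive_tool: Moves the arm, as the interface text tells. Its arguments: {"type":"object","properties":{"series":{"type":"array"},"squeeze":{"type":"number"}},"required":["series"]}

```bash
mkdir -p pics; ls; python3 - <<'E'
from rig import robot
import cv2,numpy as np
for n in("scene","top"):
    p,d=robot.camera(n); cv2.imwrite(f"pics/{n}0.png",p); np.save(f"pics/{n}0.npy",d)
    m=robot.camera_model(n); print(n,{k:np.round(v,3).tolist() for k,v in m.items()})
o=robot.get_obs(); print(o["time"],o["position"],o["tool_rot"],o["grip_width"],robot.grip_depth)
E
```

```text
pics
scene {'fx': 394.28, 'fy': 394.28, 'cx': 273.362, 'cy': 214.324, 'R': [[0.829, 0.559, 0.019], [0.417, -0.595, -0.688], [-0.373, 0.578, -0.726]], 't': [-0.496, -0.117, 1.309]}
top {'fx': 421.586, 'fy': 421.586, 'cx': 283.374, 'cy': 211.228, 'R': [[0.019, -1.0, 0.01], [-0.981, -0.02, -0.194], [0.194, -0.006, -0.981]], 't': [0.064, 0.581, 1.014]}
0.1 [ 0.22286718 -0.58321417  0.22165075] [ 9.83412630e-01  1.81379764e-01 -7.09874261e-06 -9.90082184e-04] 0.08688599704762684 0.0187
```

View pics/top0.png

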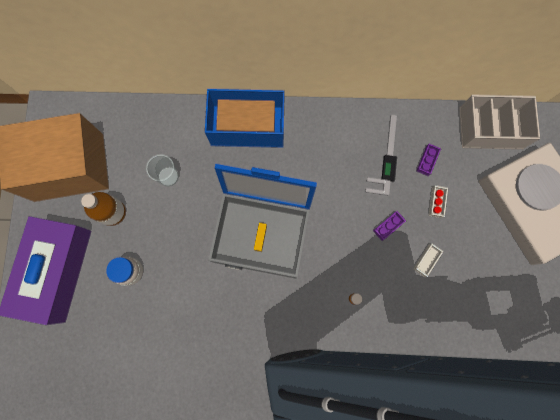

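View pics/scene0.png

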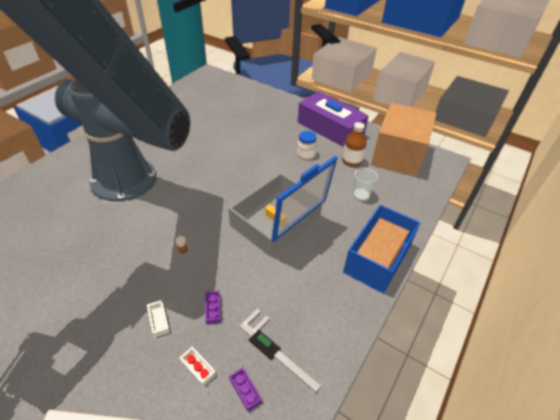

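Top view: the sample boat with red pellets is at (439,201), the empty boat at (429,260), the yellow stand at (260,237), and the blue open lid runs from (218,170) to (314,200). Next I'll measure these.

```bash
cat > h.py <<'E'
import cv2,numpy as np
from rig import robot
def cloud(n,d):
    m=robot.camera_model(n); R=np.array(m["R"]);t=np.array(m["t"])
    v,u=np.mgrid[:d.shape[0],:d.shape[1]]
    c=np.dstack([(u-m["cx"])/m["fx"]*d,(v-m["cy"])/m["fy"]*d,d])
    return (c-t)@R
def project(n,X):
    m=robot.camera_model(n); c=np.atleast_2d(X)@np.array(m["R"]).T+np.array(m["t"])
    return np.c_[c[:,0]/c[:,2]*m["fx"]+m["cx"],c[:,1]/c[:,2]*m["fy"]+m["cy"]]
def rect(P):
    r=cv2.minAreaRect((P[:,:2]*1000).astype(np.float32)); return np.round(r[0],1),np.round(r[1],1),round(r[2],1)
E
python3 - <<'E'
from h import *
for n in("top","scene"):
    p=cv2.imread(f"pics/{n}0.png").astype(int);d=np.load(f"pics/{n}0.npy");W=cloud(n,d)
    b,g,r=p[...,0],p[...,1],p[...,2]; z=W[...,2]
    win=lambda x0,x1,y0,y1:(W[...,0]>x0)&(W[...,0]<x1)&(W[...,1]>y0)&(W[...,1]<y1)
    red=(r>150)&(g<70)&(b<70)&(d>0)&win(.3,.9,-.7,-.2)
    c=W[red]; print(n,"red",red.sum(),c.mean(0).round(4),"median z",np.median(c[:,2]).round(4),rect(c))
    c0=c.mean(0); near=(np.hypot(W[...,0]-c0[0],W[...,1]-c0[1])<.055)&(z>.012)&(z<.04)&((red)|((r>140)&(abs(r-b)<60)&(g>130)))
    c=W[near]; print(" boat",len(c),rect(c),c[:,2].max().round(4))
    yel=(r>170)&(g>110)&(b<60)&win(.3,.9,-.2,.3)&(z>.032)&(z<.05)
    c=W[yel]; print(" stand",len(c),c.mean(0).round(4),rect(c))
    blue=(b>110)&(r<50)&(g<110)&(d>0)&win(.5,.85,-.2,.25)&(z>.07)
    c=W[blue]; print(" lid",len(c),c.min(0).round(3),c.max(0).round(3))
    y0=c[abs(c[:,1]-np.median(c[:,1]))<.04]; print("  tab top",y0[y0[:,2]>y0[:,2].max()-.01].mean(0).round(3), "blue top edge",c[c[:,2]>c[:,2].max()-.02].mean(0).round(3))
    rim=(z>.068)&(z<.08)&win(.35,.75,-.2,.25)&(abs(r-b)<40)
    c=W[rim]; print(" rim",len(c),rect(c))
E
```

```text
top red 105 [ 0.6247 -0.3367  0.0165] median z 0.0166 (array([ 624.1, -337.2]), array([17.1, 63.5]), 81.1)
 boat 216 (array([ 624.4, -337.1]), array([36.4, 80.7]), 79.6) 0.0267
 stand 206 [0.5166 0.1346 0.0396] (array([516.8, 134.6]), array([19.3, 69.2]), 80.5)
 lid 810 [0.584 0.011 0.082] [0.85  0.25  0.269]
  tab top [0.622 0.117 0.265] blue top edge [0.621 0.117 0.264]
 rim 838 (array([517.3, 134.4]), array([220.1, 171.2]), 80.3)
scene red 113 [ 0.6233 -0.3391  0.015 ] median z 0.0154 (array([ 622.7, -339.2]), array([12.3, 59.7]), 80.6)
 boat 360 (array([ 623.2, -338.2]), array([36.5, 80.8]), 80.2) 0.0249
 stand 40 [0.497  0.1316 0.0369] (array([499. , 133.3]), array([16.8, 29.3]), 82.1)
 lid 759 [0.588 0.006 0.07 ] [0.85  0.247 0.265]
  tab top [0.622 0.099 0.261] blue top edge [0.624 0.11  0.256]
 rim 385 (array([520.2, 131.8]), array([223., 184.]), 80.2)
```

```bash
python3 - <<'E'
from h import *
a=np.radians(-10.2); X=np.array([np.cos(a),np.sin(a)]);Y=np.array([-X[1],X[0]])
for n in("top","scene"):
    W=cloud(n,np.load(f"pics/{n}0.npy")).reshape(-1,3)
    e=W[:,:2]-[.6238,-.3378]; q=np.c_[e@X,e@Y,W[:,2]]
    for x in(-.08,-.04,0,.04,.08):
        s=q[(abs(q[:,0]-x)<.02)&(q[:,1]<-.05)&(q[:,1]>-.3)&(q[:,2]>.02)&(q[:,2]<.4)]
        if len(s): print(n,x,"nearest y",s[:,1].max().round(3),"top z",s[:,2].max().round(3))
E
```

```text
top -0.08 nearest y -0.212 top z 0.068
top -0.04 nearest y -0.18 top z 0.065
top 0 nearest y -0.147 top z 0.077
top 0.04 nearest y -0.116 top z 0.078
top 0.08 nearest y -0.101 top z 0.078
scene -0.08 nearest y -0.215 top z 0.062
scene -0.04 nearest y -0.184 top z 0.063
scene 0 nearest y -0.151 top z 0.063
scene 0.04 nearest y -0.147 top z 0.056
```

Emit:
drive_tool:
  series:
    - [0,0,0,0,0,10.4,1]
    - [0,0,0,0,0,10.4,1]
    - [0.035,-0.031,0,0,0,10.3,1]
    - [0.035,-0.031,0,0,0,0,1]
    - [0.035,-0.031,0,0,0,0,1]
  squeeze: 20

```text
time: 0.72
position: [0.3385, -0.5031, 0.2221]
tool_rot: [0.996, -0.089, -0.0, -0.0]
ft_force: [0.4, -1.5, 0.5]
grip_width: 0.0871
```

Emit:
drive_tool:
  series:
    - [0.035,-0.031,0,0,0,0,1]
    - [0.035,-0.031,0,0,0,0,1]
    - [0.035,-0.031,0,0,0,0,1]
    - [0.035,-0.031,0.02,0,0,0,1]
    - [0.035,-0.031,0.02,0,0,0,1]

```text
time: 1.35
position: [0.5386, -0.3816, 0.1819]
tool_rot: [0.996, -0.089, -0.0, 0.0]
ft_force: [-0.4, -0.4, 0.5]
grip_width: 0.0868
```

Emit:
drive_tool:
  series:
    - [0.035,-0.031,0.03,0,0,0,0.75]
    - [0.03,-0.03,0.03,0,0,0,0.75]
    - [0,0,0,0,0,0,0.75]
    - [0,0,0,0,0,0,0.75]

```text
time: 1.85
position: [0.6119, -0.3342, 0.1222]
tool_rot: [0.996, -0.089, -0.0, 0.0]
ft_force: [-1.3, -0.7, 0.7]
grip_width: 0.0663
```

```bash
cat > st.py <<'E'
from h import *
from scipy.spatial.transform import Rotation as Ro
import sys
o=robot.get_obs(); R=Ro.from_quat(o["tool_rot"]).as_matrix(); p=np.array(o["position"])
print("t",o["time"],"p",p.round(4),"xyaw",np.degrees(np.arctan2(R[1,0],R[0,0])).round(2),"z",R[:,2].round(4),"F",np.round(o["ft_force"],1),"w",round(o["grip_width"],4),"q",np.round(o["q"],2))
if len(sys.argv)>3: print("tool delta",(R.T@(np.array(sys.argv[1:4],float)-p)).round(4))
E
python3 st.py .6238 -.3378 .004
```

```text
t 1.85 p [ 0.6119 -0.3342  0.1222] xyaw -10.17 z [-9.e-04  0.e+00 -1.e+00] F [-1.3 -0.7  0.7] w 0.0663 q [-0.66  0.74  1.32 -0.    1.09  1.09]
tool delta [0.0124 0.0015 0.1182]
```

Emit:
drive_tool:
  series:
    - [0.012,0.0015,0.03,0,0,0,0.75]
    - [0,0,0.035,0,0,0,0.75]
    - [0,0,0.03,0,0,0,0.75]
    - [0,0,0.015,0,0,0,0.75]
    - [0,0,0.004,0,0,0,0.75]

```text
time: 2.48
position: [0.6233, -0.3386, 0.0086]
tool_rot: [0.996, -0.09, -0.0, 0.0]
ft_force: [0.3, 0.7, -0.1]
grip_width: 0.0653
```

```bash
python3 st.py .6238 -.3378 .005
```

```text
t 2.475 p [ 0.6233 -0.3386  0.0086] xyaw -10.27 z [-1.e-04 -1.e-04 -1.e+00] F [ 0.3  0.7 -0.1] w 0.0653 q [-0.65  0.89  1.33 -0.    0.92  1.1 ]
tool delta [ 0.0004 -0.0009  0.0036]
```

Emit:
drive_tool:
  series:
    - [0,0,0.002,0,0,0,0.3]
    - [0,0,0,0,0,0,0.3]
    - [0,0,0,0,0,0,0.3]
    - [0,0,0,0,0,0,0.3]
    - [0,0,0,0,0,0,0.3]
  squeeze: 20

```text
time: 3.1
position: [0.6242, -0.3378, 0.0072]
tool_rot: [0.996, -0.089, 0.0, 0.0]
ft_force: [0.1, 0.9, 3.0]
grip_width: 0.0357
```

```bash
python3 st.py .5168 .1345 .15
```

```text
t 3.1 p [ 0.6242 -0.3378  0.0072] xyaw -10.19 z [ 8.e-04 -5.e-04 -1.e+00] F [0.1 0.9 3. ] w 0.0357 q [-0.65  0.9   1.33  0.    0.92  1.1 ]
tool delta [-0.1892 -0.4458 -0.1431]
```

Emit:
drive_tool:
  series:
    - [0,0,-0.02,0,0,0,0.3]
    - [0,0,-0.04,0,0,0,0.3]
    - [0,0,-0.04,0,0,0,0.3]
    - [-0.03,-0.01,-0.035,0,0,0,0.3]
    - [-0.04,-0.02,-0.02,0,0,0,0.3]

```text
time: 3.72
position: [0.5611, -0.297, 0.1648]
tool_rot: [0.996, -0.089, 0.003, 0.002]
ft_force: [-0.1, 0.9, -1.7]
grip_width: 0.0356
```

Emit:
drive_tool:
  series:
    - [-0.045,-0.03,0,0,0,0,0.3]
    - [-0.045,-0.035,0,0,0,0,0.3]
    - [-0.03,-0.045,0,0,0,0,0.3]
    - [0,-0.05,0,0,0,0,0.3]
    - [0,-0.05,0,0,0,0,0.3]

```text
time: 4.35
position: [0.4794, -0.0667, 0.1628]
tool_rot: [0.996, -0.089, 0.001, 0.0]
ft_force: [1.3, 0.3, -2.3]
grip_width: 0.0358
```

Emit:
drive_tool:
  series:
    - [0,-0.05,0,0,0,0,0.3]
    - [0,-0.05,0,0,0,0,0.3]
    - [0,-0.05,0,0,0,0,0.3]
    - [0,-0.035,0,0,0,0,0.3]
    - [0,-0.02,0,0,0,0,0.3]

```text
time: 4.97
position: [0.5158, 0.136, 0.1626]
tool_rot: [0.996, -0.088, 0.001, -0.0]
ft_force: [-0.3, -0.9, -1.3]
grip_width: 0.0359
```

```bash
python3 st.py .5168 .1345 .048; python3 - <<'E'
from h import *
for n in("scene","top"):
    p,d=robot.camera(n); cv2.imwrite(f"pics/{n}1.png",p); np.save(f"pics/{n}1.npy",d)
a=cv2.imread("pics/scene1.png")[80:280,180:440]; b=cv2.imread("pics/top1.png")[140:310,160:380]
a=cv2.resize(a,(400,308),interpolation=2);b=cv2.resize(b,(400,308),interpolation=2)
cv2.imwrite("pics/c1.png",np.hstack([a,b]))
E
```

```text
t 4.975 p [0.5158 0.136  0.1626] xyaw -10.07 z [ 1.5e-03  2.0e-04 -1.0e+00] F [-0.3 -0.9 -1.3] w 0.0359 q [0.05 0.49 1.72 0.   0.93 1.79]
tool delta [0.001  0.0013 0.1146]
```

View pics/c1.png

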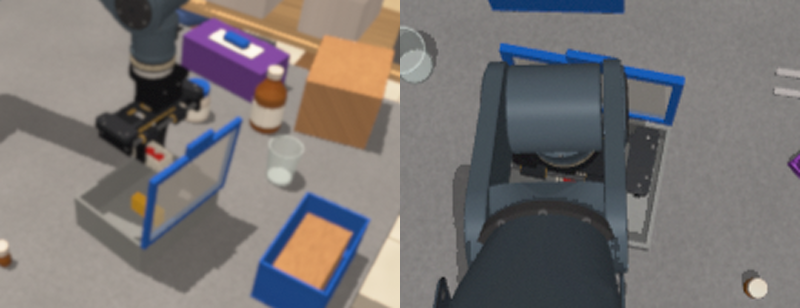

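The left crop shows the boat held level over the stand in front of the lid. In the right crop (top view) the arm hides it. I'll check the boat's position in the grip from the scene view.

```bash
python3 - <<'E'
from h import *
a=np.radians(-9.8); X=np.array([np.cos(a),np.sin(a)]);Y=np.array([-X[1],X[0]])
for n,k,c0 in(("scene",0,(.6242,-.3378)),("scene",1,(.5158,.136)),("top",0,(.6242,-.3378)),("top",1,(.5158,.136))):
    p=cv2.imread(f"pics/{n}{k}.png").astype(int);W=cloud(n,np.load(f"pics/{n}{k}.npy"))
    b,g,r=p[...,0],p[...,1],p[...,2]; e=W[...,:2]-c0; near=np.hypot(e[...,0],e[...,1])<.07
    for nm,m in(("red",(r>90)&(g<.45*r)&(b<.45*r)),("white",(r>130)&(abs(r-b)<50)&(W[...,2]>(.01,.16)[k])&(W[...,2]<(.04,.2)[k]))):
        m=m&near&(W[...,2]>.005); q=np.c_[e[m]@X,e[m]@Y,W[m][:,2]]*1000
        if len(q): print(n,k,nm,len(q),q.min(0).round(0),q.max(0).round(0),np.median(q,0).round(1))
E
```

```text
scene 0 red 164 [-32.  -9.   6.] [30.  6. 19.] [ 0.1 -1.4 15.4]
scene 0 white 269 [-41. -19.  10.] [39. 18. 25.] [ 1.  -1.9 19.6]
scene 1 red 37 [ -6. -20. 166.] [ 27.   5. 193.] [  8.8  -1.8 170.4]
scene 1 white 137 [-18. -21. 160.] [ 40.  17. 178.] [ 27.8   4.5 170.7]
top 0 red 135 [-32.  -8.   7.] [32. 11. 22.] [-0.3  1.6 16.5]
top 0 white 129 [-41. -18.  10.] [41. 19. 27.] [ 1.8  1.  21.3]
top 1 red 5 [-32.   3. 171.] [-24.   9. 246.] [-24.9   5.1 173.6]
top 1 white 3 [-27.  13. 161.] [-24.  18. 177.] [-25.3  17.6 176.8]
```

Emit:
drive_tool:
  series:
    - [0.001,0.001,0.025,0,0,-0.4,0.3]
    - [0,0,0.025,0,0,0,0.3]
    - [0,0,0.02,0,0,0,0.3]
    - [0,0,0,0,0,0,0.3]
    - [0,0,0,0,0,0,0.3]

```text
time: 5.7
position: [0.517, 0.1323, 0.0924]
tool_rot: [0.996, -0.086, 0.001, -0.0]
ft_force: [1.0, 0.2, -0.5]
grip_width: 0.0356
```

```bash
python3 st.py .5168 .1345 .049
```

```text
t 5.7 p [0.517  0.1323 0.0924] xyaw -9.83 z [ 1.3e-03 -1.0e-04 -1.0e+00] F [ 1.   0.2 -0.5] w 0.0356 q [ 0.04  0.6   1.78 -0.    0.76  1.78]
tool delta [-0.0006 -0.0022  0.0434]
```

Emit:
drive_tool:
  series:
    - [0,-0.002,0.02,0,0,0,0.3]
    - [0,0,0.015,0,0,0,0.3]
    - [0,0,0.005,0,0,0,0.3]
    - [0,0,0,0,0,0,0.3]
    - [0,0,0,0,0,0,0.3]

```text
time: 6.32
position: [0.5171, 0.1348, 0.052]
tool_rot: [0.996, -0.085, 0.0, -0.0]
ft_force: [-0.3, 1.3, -0.7]
grip_width: 0.0353
```

```bash
python3 st.py .5168 .1345 .047
```

```text
t 6.325 p [0.5171 0.1348 0.052 ] xyaw -9.8 z [ 9.e-04  0.e+00 -1.e+00] F [-0.3  1.3 -0.7] w 0.0353 q [ 0.05  0.67  1.79 -0.    0.68  1.79]
tool delta [-0.0003  0.0003  0.005 ]
```

Emit:
drive_tool:
  series:
    - [0,0,0.003,0,0,0,0.3]
    - [0,0,0.001,0,0,0,0.3]
    - [0,0,0.0005,0,0,0,0.3]
    - [0,0,0,0,0,0,0.3]

```text
time: 6.82
position: [0.5167, 0.1348, 0.0472]
tool_rot: [0.996, -0.085, -0.0, -0.0]
ft_force: [-1.0, 0.0, 0.8]
grip_width: 0.0357
```

```bash
python3 st.py .5168 .1345 .047
```

```text
t 6.825 p [0.5167 0.1348 0.0472] xyaw -9.8 z [-0.  0. -1.] F [-1.   0.   0.8] w 0.0357 q [0.05 0.68 1.79 0.   0.67 1.79]
tool delta [0.0001 0.0003 0.0002]
```

Emit:
drive_tool:
  series:
    - [0,0,0.0005,0,0,0,0.3]
    - [0,0,0.0005,0,0,0,0.3]
    - [0,0,0,0,0,0,0.3]

```text
time: 7.2
position: [0.5167, 0.1348, 0.0472]
tool_rot: [0.996, -0.085, 0.0, 0.0]
ft_force: [-2.2, 0.2, 8.4]
grip_width: 0.0357
```

Contact with the stand. I'll ease off and release.

Emit:
drive_tool:
  series:
    - [0,0,-0.0007,0,0,0,0.3]
    - [0,0,0,0,0,0,0.5]
    - [0,0,0,0,0,0,0.65]
    - [0,0,0,0,0,0,0.75]
    - [0,0,0,0,0,0,0.75]

```text
time: 7.82
position: [0.5168, 0.1347, 0.0466]
tool_rot: [0.996, -0.085, -0.0, 0.0]
ft_force: [-0.5, 0.4, 0.5]
grip_width: 0.0624
```

Emit:
drive_tool:
  series:
    - [0,0,-0.01,0,0,0,0.75]
    - [0,0,-0.025,0,0,0,0.75]
    - [0,0,-0.04,0,0,0,0.75]
    - [0,0,-0.05,0,0,0,0.75]
    - [0,0,-0.05,0,0,0,0.75]

```text
time: 8.45
position: [0.5164, 0.1347, 0.2239]
tool_rot: [0.996, -0.085, 0.0, -0.0]
ft_force: [0.2, -0.3, -0.6]
grip_width: 0.0652
```

Emit:
drive_tool:
  series:
    - [0,0,-0.05,0,0,0,0]
    - [0,0,-0.05,0,0,0,0]
    - [0,0,0,0,0,0,0]
    - [0,0,0,0,0,0,0]

```text
time: 8.95
position: [0.5159, 0.1347, 0.3216]
tool_rot: [0.996, -0.085, -0.0, 0.0]
ft_force: [-0.8, -0.5, -0.2]
grip_width: 0.033
```

```bash
python3 st.py; python3 - <<'E'
from h import *
c=[]
for n,(v0,v1,u0,u1) in(("scene",(130,260,210,360)),("top",(140,310,160,380))):
    p,d=robot.camera(n); cv2.imwrite(f"pics/{n}2.png",p); np.save(f"pics/{n}2.npy",d)
    c.append(cv2.resize(p[v0:v1,u0:u1],(400,340),interpolation=2))
cv2.imwrite("pics/c2.png",np.hstack(c))
W=cloud("scene",np.load("pics/scene2.npy")); p=cv2.imread("pics/scene2.png").astype(int)
b,g,r=p[...,0],p[...,1],p[...,2]; a=np.radians(-9.7); e=W[...,:2]-[.5168,.1345]
q=np.dstack([e@[np.cos(a),np.sin(a)],e@[-np.sin(a),np.cos(a)],W[...,2]])
m=(abs(q[...,0])<.06)&(abs(q[...,1])<.035)&(q[...,2]>.045)&(q[...,2]<.08)
print(m.sum(),(q[m].min(0)*1e3).round(1),(q[m].max(0)*1e3).round(1),rect(q[m]))
E
```

```text
t 8.95 p [0.5159 0.1347 0.3216] xyaw -9.8 z [-7.e-04 -0.e+00 -1.e+00] F [-0.8 -0.5 -0.2] w 0.033 q [ 0.05  0.3   1.53 -0.    1.32  1.79]
147 [-42.  -20.7  45.2] [ 9.  17.5 63.4] (array([-16.1,  -1.7]), array([38. , 51.1]), 88.7)
```

View pics/c2.png

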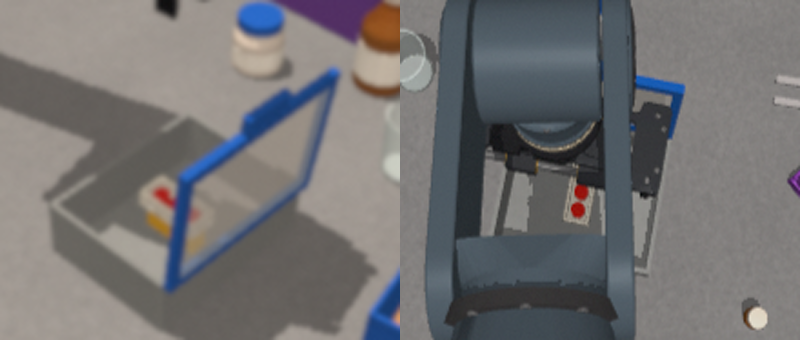

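The boat sits level on the stand (rim at z≈63 mm, front end at −41 mm, red pellets visible). Now I go over the lid and behind it.

Emit:
drive_tool:
  series:
    - [0.03,0,0,0,0,0,0]
    - [0.05,0,0,0,0,0,0]
    - [0.05,0,0,0,0,0,0]
    - [0.017,0,0,0,0,0,0]
    - [0,0,0,0,0,0,0]

```text
time: 9.68
position: [0.6617, 0.1092, 0.3188]
tool_rot: [0.996, -0.086, -0.002, 0.0]
ft_force: [-0.4, 0.6, 0.2]
grip_width: 0.0007
```

Emit:
drive_tool:
  series:
    - [0,0,0.03,0,0,0,0]
    - [0,0,0.04,0,0,0,0]
    - [0,0,0.03,0,0,0,0]
    - [0,0,0,0,0,0,0]
    - [0,0,0,0,0,0,0]

```text
time: 10.3
position: [0.6617, 0.11, 0.2228]
tool_rot: [0.996, -0.085, 0.001, -0.0]
ft_force: [0.4, 1.1, 0.7]
grip_width: 0.0003
```

```bash
cat > bx.py <<'E'
from h import *
o=robot.get_obs(); a=np.radians(-9.7); e=np.array(o["position"])[:2]-[.5168,.1345]
print(o["time"],"box x,y,z",(e@[np.cos(a),np.sin(a)]).round(4),(e@[-np.sin(a),np.cos(a)]).round(4),o["position"][2].round(4),"F",np.round(o["ft_force"],1),"q",np.round(o["q"],2))
E
python3 bx.py; python3 st.py
```

```text
10.3 box x,y,z 0.147 0.0003 0.2228 F [0.4 1.1 0.7] q [-0.    0.59  1.31  0.    1.24  1.74]
t 10.3 p [0.6617 0.11   0.2228] xyaw -9.78 z [ 1.2e-03  1.0e-04 -1.0e+00] F [0.4 1.1 0.7] w 0.0003 q [-0.    0.59  1.31  0.    1.24  1.74]
```

Emit:
drive_tool:
  series:
    - [-0.015,0,0,0,0,0,0]
    - [-0.01,0,0,0,0,0,0]
    - [-0.01,0,0,0,0,0,0]
    - [-0.01,0,0,0,0,0,0]
    - [-0.01,0,0,0,0,0,0]

```text
time: 10.92
position: [0.6078, 0.1191, 0.2225]
tool_rot: [0.996, -0.085, 0.001, -0.0]
ft_force: [1.8, -0.5, 1.4]
grip_width: 0.0004
```

```bash
python3 bx.py
```

```text
10.925 box x,y,z 0.0922 0.0002 0.2225 F [ 1.8 -0.5  1.4] q [ 0.01  0.52  1.45 -0.    1.17  1.76]
```

Contact force is about 2 N, so I'll keep following the arc.

Emit:
drive_tool:
  series:
    - [-0.012,0,0,0,0,0,0]
    - [-0.012,0,0.001,0,0,0,0]
    - [-0.012,0,0.003,0,0,0,0]
    - [-0.012,0,0.004,0,0,0,0]
    - [-0.012,0,0.005,0,0,0,0]

```text
time: 11.55
position: [0.5473, 0.1294, 0.2084]
tool_rot: [0.996, -0.085, -0.0, 0.0]
ft_force: [2.2, -0.7, -0.6]
grip_width: 0.0006
```

```bash
python3 bx.py; python3 - <<'E'
from h import *
p,d=robot.camera("scene"); cv2.imwrite("pics/s3.png",cv2.resize(p[80:280,180:440],(520,400)))
E
```

```text
11.55 box x,y,z 0.0309 0.0001 0.2084 F [ 2.2 -0.7 -0.6] q [ 0.03  0.46  1.61 -0.    1.07  1.78]
```

View pics/s3.png

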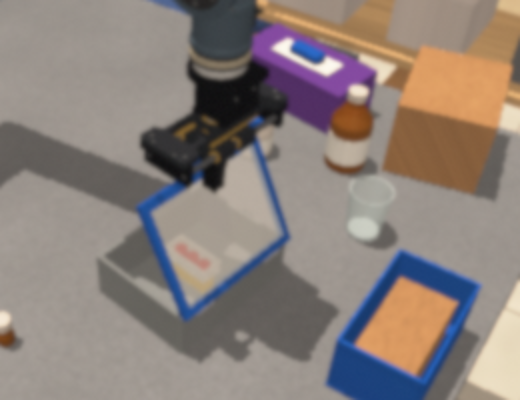

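The lid is following the fingers (about 1 rad) and the boat is still on the stand.

Emit:
drive_tool:
  series:
    - [-0.012,0,0.005,0,0,0,0]
    - [-0.011,0,0.007,0,0,0,0]
    - [-0.011,0,0.008,0,0,0,0]
    - [-0.011,0,0.011,0,0,0,0]
    - [-0.009,0,0.012,0,0,0,0]

```text
time: 12.22
position: [0.4933, 0.1388, 0.1651]
tool_rot: [0.996, -0.085, -0.001, -0.0]
ft_force: [0.7, 0.3, 1.4]
grip_width: 0.0009
```

```bash
python3 bx.py
```

```text
12.225 box x,y,z -0.0239 0.0003 0.1651 F [0.7 0.3 1.4] q [0.06 0.46 1.77 0.   0.91 1.8 ]
```

Emit:
drive_tool:
  series:
    - [-0.008,0,0.012,0,0,0,0]
    - [-0.007,0,0.014,0,0,0,0]
    - [-0.006,0,0.014,0,0,0,0]
    - [-0.004,0,0.014,0,0,0,0]
    - [-0.003,0,0.012,0,0,0,0]

```text
time: 12.85
position: [0.4658, 0.1435, 0.0989]
tool_rot: [0.996, -0.085, -0.001, 0.0]
ft_force: [-0.3, -0.2, 0.2]
grip_width: 0.0004
```

```bash
python3 bx.py
```

```text
12.85 box x,y,z -0.0518 0.0003 0.0989 F [-0.3 -0.2  0.2] q [0.07 0.55 1.88 0.   0.71 1.81]
```

Emit:
drive_tool:
  series:
    - [0,0,0.006,0,0,0,0]
    - [0,0,0.004,0,0,0,0]
    - [0,0,0.003,0,0,0,0]
    - [0,0,0,0,0,0,0]
    - [0,0,0,0,0,0,0]

```text
time: 13.48
position: [0.468, 0.1433, 0.087]
tool_rot: [0.996, -0.085, 0.001, -0.0]
ft_force: [0.1, -0.2, 0.3]
grip_width: 0.0003
```

```bash
python3 bx.py
```

```text
13.475 box x,y,z -0.0496 0.0004 0.087 F [ 0.1 -0.2  0.3] q [ 0.07  0.57  1.89 -0.    0.68  1.81]
```

Emit:
drive_tool:
  series:
    - [0,0,0.001,0,0,0,0]
    - [0,0,0.001,0,0,0,0]
    - [0,0,0,0,0,0,0]

```text
time: 13.85
position: [0.4679, 0.1433, 0.0854]
tool_rot: [0.996, -0.085, 0.001, -0.0]
ft_force: [-0.6, -0.1, 5.3]
grip_width: 0.0004
```

Emit:
drive_tool:
  series:
    - [0,0,0.001,0,0,0,0]
    - [0,0,0.001,0,0,0,0]
    - [0,0,0,0,0,0,0]

```text
time: 14.22
position: [0.468, 0.1433, 0.0851]
tool_rot: [0.996, -0.085, 0.001, -0.0]
ft_force: [-4.0, 0.4, 20.7]
grip_width: 0.0006
```

Firm stop at 85 mm, which is the height of the closed lid. I'll retreat and look.

Emit:
drive_tool:
  series:
    - [0,0,-0.003,0,0,0,0]
    - [0,0,-0.02,0,0,0,0]
    - [0,0,-0.05,0,0,0,0]
    - [0,0.03,-0.05,0,0,0,0]
    - [0,0.05,-0.03,0,0,0,0]

```text
time: 14.85
position: [0.455, 0.0643, 0.238]
tool_rot: [0.996, -0.084, 0.002, -0.0]
ft_force: [1.1, -0.2, 0.4]
grip_width: 0.0008
```

Emit:
drive_tool:
  series:
    - [0,0.06,0,0,0,0,0]
    - [0,0.06,0,0,0,0,0]
    - [0,0.06,0,0,0,0,0]
    - [0,0.05,0,0,0,0,0]
    - [0,0.03,0,0,0,0,0]

```text
time: 15.48
position: [0.409, -0.1942, 0.2356]
tool_rot: [0.996, -0.087, 0.0, 0.0]
ft_force: [0.1, 0.3, 0.4]
grip_width: 0.0003
```

```bash
python3 bx.py; python3 - <<'E'
from h import *
for n in("scene","top"):
    p,d=robot.camera(n); cv2.imwrite(f"pics/{n}4.png",p)
    W=cloud(n,d); b,g,r=[p[...,i].astype(int) for i in range(3)]
    a=np.radians(-9.7); e=W[...,:2]-[.5168,.1345]
    q=np.dstack([e@[np.cos(a),np.sin(a)],e@[-np.sin(a),np.cos(a)],W[...,2]])*1000
    m=(b>110)&(r<60)&(g<120)&(abs(q[...,0])<120)&(abs(q[...,1])<120)&(q[...,2]>60)
    f=q[m]; A=np.c_[f[:,:2],np.ones(len(f))]
    print(n,len(f),"lid plane slope x,y / z at centre",np.linalg.lstsq(A,f[:,2],rcond=None)[0].round(3),f.min(0).round(),f.max(0).round())
    m=(r>80)&(g<.5*r)&(b<.5*r)&(abs(q[...,0])<50)&(abs(q[...,1])<30)
    if m.sum(): print(" red",m.sum(),np.argwhere(m).mean(0).round(1),np.median(q[m],0).round(1))
t=cv2.imread("pics/top4.png")
cv2.imwrite("pics/c4.png",cv2.resize(t[150:300,190:340],(600,600),interpolation=2))
E
```

```text
15.475 box x,y,z -0.0508 -0.3421 0.2356 F [0.1 0.3 0.4] q [-0.69  0.28  1.83 -0.    1.03  1.05]
scene 535 lid plane slope x,y / z at centre [-3.000e-03  4.000e-03  8.262e+01] [-106. -114.   74.] [ 86. 103.  88.]
top 1519 lid plane slope x,y / z at centre [2.0000e-03 1.0000e-03 8.4784e+01] [-106. -110.   77.] [ 86. 110.  92.]
```

View pics/c4.png

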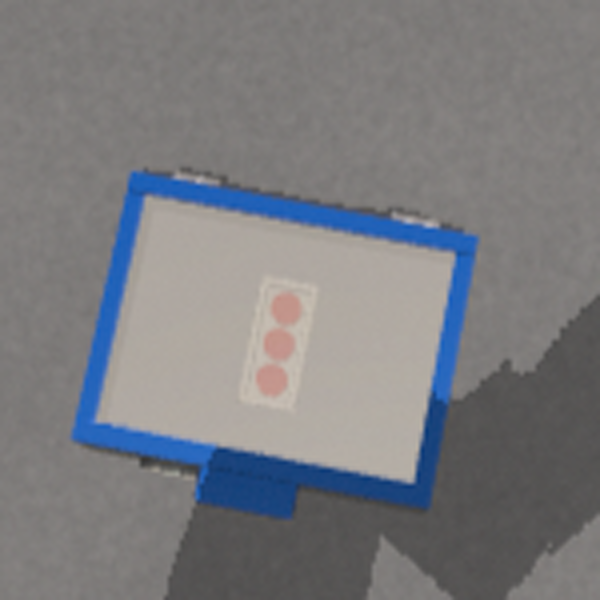

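View pics/scene4.png

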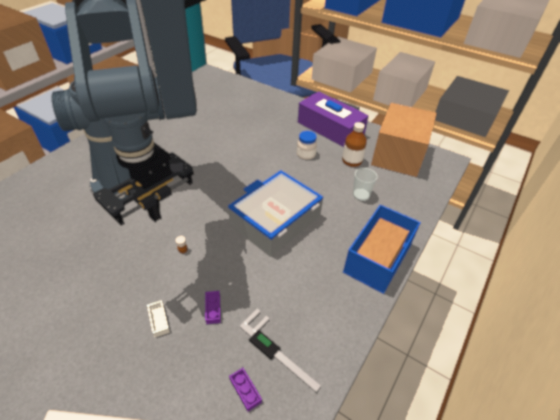

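The lid is flat (slope ≈0, top at 85 mm). The boat is visible through the pane at top pixel (259.8,235.8), and nothing else has moved. I'll do a last centring check and then hand in.

```bash
python3 - <<'E'
from h import *
print(project("top",[[.5168,.1345,.060]]).round(1))
print(robot.hand_in())
E
```

```text
[[259.4 235.3]]
the job is handed in; nothing more can be done
None
```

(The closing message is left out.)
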